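Load the paper roll and lock the stand's stabiliser leg at its mark

TASK

Put the paper roll over the upright spindle of the roll stand so that it stands down on the base. Then pull the stand's sprung leg out by its lug until the dark line on the leg is level with the mouth of the collar and, while holding the leg there, squeeze the cam lever fully closed alongside it. Finish while still holding the leg firmly at that mark with the lever closed: do not let go, and leave the mug, the pepper mill and the jar where they are.

Things in the scene. Friction and masses are not known exactly. Their poses are not given: they have to be found in the camera images.
- roll: Short roll of white paper on a cardboard core, standing upright and loose on the worktop; 64 mm outside diameter, 120 mm tall, straight hole of 37 mm diameter right through. Origin at the centre of its underside, z axis along its axis, up. About 0.13 kg, solid enough to grip by its sides.
- stand: Roll stand fixed to the worktop; place and yaw vary. Origin on the worktop under the spindle, z up. Steel base plate 14 mm thick, stand x -65 to 65, y -100 to 65 mm. The leg comes out along stand -y through a collar of two upright cheeks (y -55 to -100, x -20 to 18 mm, 52 mm high, open on top but for a bridge 54 mm high at its inner end); the lever's pivot block beside it reaches x 34 mm.
- spindle_top (a point): Centre of the top of the wooden spindle: upright, 30 mm diameter, tapering to 18 mm over the last 12 mm, 104 mm above the worktop, on the stand's axis. The roll's underside rests on the base plate at 14 mm height.
- collar_mouth (a point): Point on the middle of the leg's top (46 mm high) at the outer end face of the collar; fixed to the stand, axes as the stand's. The line on the leg must be level with this.
- leg_mark (a point): Middle of the dark line (3 mm wide, across the leg's top) at the leg's top, 46 mm high; moves with the leg, axes as the stand's. Reads the same stand y as collar_mouth when the leg is at its mark; at the start it is 24 to 35 mm inside the collar.
- leg: Sliding aluminium leg: bar 14 mm wide (stand x -7 to 7), 20 to 46 mm above the worktop; leg-frame y -38 to -172 mm, rubber foot 24 mm wide at y -168 to -184. Axes as stand; origin at the stand's when fully in, moving along stand -y by up to 55 mm; 35 mm is the mark. A 120 N/m spring pulls it in (4 N at the mark, friction 1.6 N): let go with the lever open, it slides back. A closed lever clamps it.
- leg_lug (a point): Middle of the lug's face that looks to the collar (stand +y): pull here along stand -y. The lug is a square finger on the leg's -x side, stand x -7 to -32 mm, 10 mm thick along y, 20 to 58 mm high; this point is at stand x -19, height 39 mm. Free gap along y from collar mouth to this face: 38 to 49 mm at the start, 73 mm at the mark. On that side of the leg there is only the worktop.
- lever (a joint): Turn of the black cam lever about an upright pin at stand x 21.6, y -90 mm. 0 = fully closed, against its stop, lying along the leg's +x side; it opens by swinging its tip to stand +x, to 0.5 rad at most. Starts 0.38 to 0.46 rad open, stays where left. Closing takes a few newtons at the tip; near closed its cam presses on the leg and clamps it.
- lever_tip (a point): Tip of the lever on its outer face (the one to press), 34 mm high. The arm is 8 mm thick, 23 to 45 mm above the worktop, and ends 85 mm from the pin. Closed: tip at stand x 20, y -175 mm, the arm at x 12 to 20 mm, so leg and lever are 27 mm wide over both outer faces. Open at the start: about 60 mm over both at the tip, so open fingers span both.
- mug: White mug, 80 mm diameter, 95 mm tall, a bystander; origin at its underside.
- pepper_mill: Dark wooden pepper mill, 58 mm diameter, 150 mm tall, a bystander; origin at its underside.
- jar: Closed glass jar, 72 mm diameter, 100 mm tall, a bystander; origin at its underside.
Mind the look-alikes: they are no part of the job. What is shaped like the roll but red is not meant.

How it is judged:
By the outcome, as a careful person would: the job done as asked, in the order asked, and still so for the second after the job is handed in, while the arm keeps its last pose, push and grip.
It also fails if it takes over 51 s, if anything falls off the work surface, if the arm or the gripper's body presses on something with over 40 N, if the wrist force passes 120 N, or if a joint passes its speed limit or range.

ROBOT

A 6-joint arm with a two-finger parallel gripper is mounted at the origin on the work surface. World frame = base frame: x ahead of the robot, y to its left, z up, the work surface at z = 0. Lengths are in m, angles in rad, forces in N, time in s.
With the tool pointing down it reaches from about 0.35 to 0.875 m from the base axis. Payload 4.2 kg.
Tool frame: the origin (TCP) lies at the very end of the fingers, on their centre line; the grasp point (between the pads) lies 19 mm behind it; z points along the fingers, y is the line along which they close (so a half turn about z gives the same grasp; the last joint's range is limited). The gripper opens to 85 mm and grips with 20 to 120 N. Pads are 22 mm wide; open, the fingers measure 114 mm over their backs; the gripper's body (76 mm by 85 mm) begins 54 mm behind the grasp point. The pads swing forward as they close: fully open they stand 13 mm farther back than shut.
Start: joints at [1.562, 0.385, 0.008, 0, -1.194, -0.259], TCP at [0.165, 0.603, 0.231] pointing down, gripper open.
Joint ranges: [-3.14, 3.14], [-1.21, 2.06], [-1.07, 1.41], [-3.16, 2.05], [-2.99, -0.16], [-3.1, 3.1]. Speed limits (rad/s): [2.79, 2.79, 3.14, 3.14, 3.14, 3.14].

INTERFACE

Orientations are given as a unit quaternion [w, x, y, z].
In Python, from bench import observe, capture, camera_params, job_done gives the robot as it stands. The module is installed in compiled form; this text tells all that it offers.
- The arm moves only by the tool carry_out, never from a script. Its argument "motion" is a list of rows, each a list of 5 numbers: the shift along the world's x, y, z in mm, then the turn about the world's z in degrees, then the opening, from 0 (shut) to 1 (fully open). A call has 1 to 5 rows; each row is the pose to reach, as a shift and turn from the pose commanded when the call began; what a row does not reach only later rows make up. A row lasts 1/8 s, in which the tool goes at most 62.5 mm and 10.7 degrees, less where a joint would pass 70% of its speed; a pose out of reach is approached as far as the arm can. A call with a gripper value outside its range is refused whole. The fingers move at their own pace and stop on an object; "newtons" is the grip in N (left out, the last holds). Time passes only in rows, so rows that repeat a pose let the fingers close. It gives the time, the measured TCP pose, the force, the opening and the grip force at its end, in the units of the state.
- observe(): the state, without advancing time (a new reading comes with each control period).
- capture(name): name is "scene" or "side" or "wrist"; returns (picture, depth): 400x640x3 uint8, red, green, blue; 400x640 float32, m along the optical axis (not along the pixel's ray), 0 where there is no reading.
- camera_params(name): a dict with "intrinsics" (3x3 intrinsics, pixels), "world_from_camera" (4x4, takes a point from camera to world coordinates); the wrist camera has in their place "T_tool_cam" (4x4, takes a point from camera to tool coordinates, whose origin is the TCP and whose axes are the flange's). Camera axes: x right, y down, z forward; pixel columns grow to the right and rows downward; lengths in m; the calibration is good to about 2 mm. A picture is of the moment at which its call begins: read the wrist's pose just before it. camera_params takes no time and is no camera call.
- job_done(): hands the job in; it is judged then, once.
The state is a dict: "clock": time; "joint_pos": joint angles; "qvel": joint speeds; "joint_torque": joint torques, N m; "tool_pos": TCP position; "eef_rot": TCP orientation; "force": force on the tool from outside, world axes, zero at the start; "wrist_torque": the same for the moment, N m; "width": finger opening in m; "finger_force": force on a finger pad.
Only numpy, scipy, OpenCV 4.12 (cv2) and the standard library are available. Lean on these libraries where they do the work, as an engineer would, in place of code of your own. Each camera call takes 0.05 s, during which the arm holds its last target. There are 200 camera calls.

## Working session

There is one attempt and no reset: what is moved stays moved. The work goes in short steps, Python scripts to look and compute and a tool call to move; the robot and the scene stay as the last step left them, time stands still between calls to the robot, and variables do not carry over. Pictures are saved under pics/ and viewed, at most 10 in all, crops included, and the job is handed in when it is done.

Besides the shell and the picture viewer there is one more tool, called after ">>>" by a JSON object that holds its "name" and its "arguments", one argument or row to a line. carry_out: Moves the arm, as the interface text tells. Its arguments: {"type":"object","properties":{"motion":{"type":"array"},"newtons":{"type":"number"}},"required":["motion"]}

```bash
mkdir -p pics; cat > h.py <<'E'
import numpy as np, cv2
from bench import observe, capture, camera_params, job_done
from scipy.spatial.transform import Rotation as R
def pose(name,s):
    p=camera_params(name); K=np.array(p['intrinsics'])
    if name!='wrist': return K,np.array(p['world_from_camera'])
    q=s['eef_rot']; T=np.eye(4); T[:3,:3]=R.from_quat([q[1],q[2],q[3],q[0]]).as_matrix(); T[:3,3]=s['tool_pos']
    return K,T@np.array(p['T_tool_cam'])
def snap(name,tag):
    s=observe(); im,d=capture(name); K,T=pose(name,s)
    np.savez(f'{tag}.npz',im=im,d=d,K=K,T=T); cv2.imwrite(f'pics/{tag}.png',im[:,:,::-1]); return im,d,K,T
def load(tag):
    z=np.load(f'{tag}.npz'); return z['im'],z['d'],z['K'],z['T']
def plane(K,T,u,v,z):
    r=T[:3,:3]@np.linalg.inv(K)@np.array([u,v,1.]); o=T[:3,3]; return o+r*(z-o[2])/r[2]
def cloud(d,K,T):
    v,u=np.mgrid[:d.shape[0],:d.shape[1]]
    P=np.stack([(u-K[0,2])/K[0,0]*d,(v-K[1,2])/K[1,1]*d,d],-1); return P@T[:3,:3].T+T[:3,3]
def proj(K,T,X):
    c=np.linalg.inv(T)@np.append(X,1); p=K@c[:3]; return p[:2]/p[2]
def tri(obs): # [(K,T,u,v)]
    A=0;b=0
    for K,T,u,v in obs:
        r=T[:3,:3]@np.linalg.inv(K)@np.array([u,v,1.]); r/=np.linalg.norm(r); M=np.eye(3)-np.outer(r,r); A=A+M; b=b+M@T[:3,3]
    return np.linalg.solve(A,b)
E
python3 - <<'E'
from h import *
for n in('scene','side'):
    im,d,K,T=snap(n,n); print(n,T.round(3).tolist())
im=np.vstack([cv2.imread('pics/scene.png'),cv2.imread('pics/side.png')])
cv2.imwrite('pics/both.png',cv2.resize(im,(480,600)))
print({k:np.round(v,3) for k,v in observe().items()})
E
```

```text
scene [[-0.672, 0.395, -0.626, 1.329], [0.74, 0.333, -0.584, 0.704], [-0.022, -0.856, -0.516, 0.706], [0.0, 0.0, 0.0, 1.0]]
side [[0.996, -0.05, 0.074, 0.501], [-0.089, -0.552, 0.829, -0.992], [-0.001, -0.832, -0.554, 0.764], [0.0, 0.0, 0.0, 1.0]]
{'clock': np.float64(0.1), 'joint_pos': array([ 1.562,  0.386,  0.007, -0.   , -1.194, -0.259]), 'qvel': array([ 0.002, -0.003,  0.003,  0.002,  0.001,  0.001]), 'joint_torque': array([-0.0000e+00, -3.9332e+01,  1.8893e+01,  4.1980e+00, -3.0000e-03,
        0.0000e+00]), 'tool_pos': array([0.165, 0.602, 0.23 ]), 'eef_rot': array([ 0.001,  0.991, -0.134, -0.   ]), 'force': array([ 0.24 , -0.403, -0.627]), 'wrist_torque': array([ 0.003, -0.027,  0.055]), 'finger_force': np.float64(0.0), 'width': np.float64(0.085)}
```

View pics/scene.png

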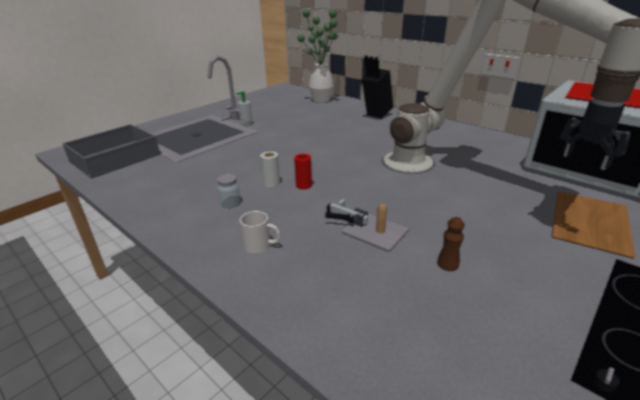

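View pics/side.png

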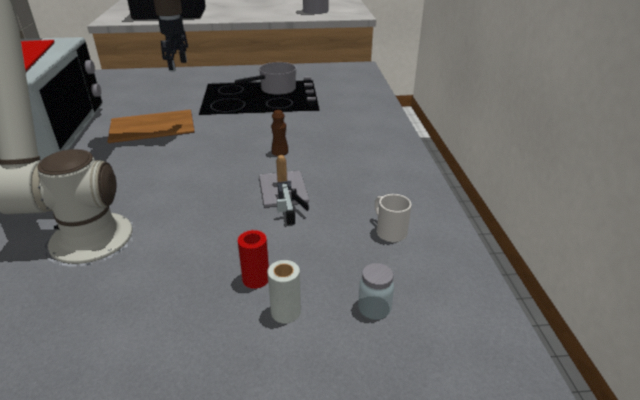

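The candidates for the roll, as scene pixel / side pixel:
- White roll with a brown core: (271,168) / (285,290). This one fits the description.
- Red roll: (303,170) / (253,258).
- White mug: (256,232) / (393,217).
- Jar: (228,190) / (376,292).
- Vase: (321,85).

The stand is at (375,225) / (284,188). Its spindle top is near (382,205) / (282,157), and its leg points towards the white roll. Next I'll measure both from the two views.

```bash
cat > m1.py <<'E'
from h import *
A=load('scene');B=load('side')
print('jaw axis', R.from_quat([.991,-.134,0,.001]).as_matrix()[:,1])
# cluster depth cloud in workspace
for n,(im,d,K,T) in (('scene',A),('side',B)):
    P=cloud(d,K,T); hsv=cv2.cvtColor(im,cv2.COLOR_RGB2HSV)
    m=(d>0)&(P[...,2]>.02)&(P[...,2]<.2)&(abs(P[...,0]-.55)<.4)&(abs(P[...,1])<.45)
    k,l,st,c=cv2.connectedComponentsWithStats(m.astype(np.uint8))
    for i in range(1,k):
        if st[i,4]<60: continue
        Q=P[l==i]; t=Q[Q[:,2]>np.percentile(Q[:,2],99)-.008]
        print(n,st[i].tolist(),'rgb',im[l==i].mean(0).round(),'min',Q.min(0).round(3),'max',Q.max(0).round(3),'topmean',t.mean(0).round(3))
a=cv2.resize(A[0][140:260,240:420],None,fx=4,fy=4,interpolation=2)
b=cv2.resize(B[0][150:330,240:320],None,fx=3,fy=3,interpolation=2)[:480]
c=np.hstack([a[:480],np.vstack([b,np.zeros((max(0,480-len(b)),b.shape[1],3),np.uint8)])])
cv2.imwrite('pics/c1.png',cv2.resize(c,None,fx=.83,fy=.83)[:,:,::-1]); print(c.shape)
E
python3 m1.py
```

```text
jaw axis [-0.26557791 -0.96408736  0.00198192]
scene [261, 151, 19, 32, 511] rgb [118. 118. 115.] min [ 0.46  -0.325  0.02 ] max [ 0.526 -0.259  0.123] topmean [ 0.494 -0.292  0.117]
scene [294, 153, 19, 32, 518] rgb [107.  21.  21.] min [ 0.396 -0.22   0.02 ] max [ 0.46  -0.154  0.121] topmean [ 0.43  -0.187  0.117]
scene [218, 174, 23, 30, 555] rgb [102. 106. 110.] min [ 0.653 -0.328  0.02 ] max [ 0.719 -0.26   0.102] topmean [ 0.685 -0.295  0.098]
scene [325, 199, 44, 26, 642] rgb [72. 74. 77.] min [0.478 0.006 0.02 ] max [0.566 0.152 0.058] topmean [0.5   0.104 0.052]
scene [376, 204, 12, 28, 260] rgb [110.  89.  68.] min [0.486 0.186 0.02 ] max [0.515 0.215 0.106] topmean [0.5   0.2   0.101]
scene [240, 211, 41, 37, 1020] rgb [126. 123. 122.] min [ 0.738 -0.086  0.02 ] max [0.818 0.022 0.097] topmean [ 0.779 -0.047  0.091]
scene [439, 217, 26, 49, 870] rgb [61. 40. 29.] min [0.482 0.391 0.02 ] max [0.524 0.445 0.151] topmean [0.499 0.419 0.147]
side [271, 110, 18, 42, 566] rgb [54. 36. 26.] min [0.47  0.381 0.02 ] max [0.524 0.427 0.156] topmean [0.498 0.41  0.151]
side [276, 155, 33, 66, 934] rgb [83. 80. 75.] min [ 0.479 -0.     0.02 ] max [0.565 0.257 0.109] topmean [0.499 0.193 0.103]
side [375, 194, 37, 43, 1292] rgb [121. 119. 115.] min [ 0.739 -0.092  0.02 ] max [0.819 0.019 0.101] topmean [ 0.779 -0.051  0.095]
side [238, 230, 63, 88, 3049] rgb [117.  74.  69.] min [ 0.396 -0.33   0.02 ] max [ 0.525 -0.159  0.126] topmean [ 0.464 -0.253  0.122]
side [359, 263, 35, 52, 1529] rgb [105. 109. 113.] min [ 0.648 -0.339  0.02 ] max [ 0.718 -0.271  0.106] topmean [ 0.684 -0.304  0.102]
(480, 960, 3)
```

View pics/c1.png

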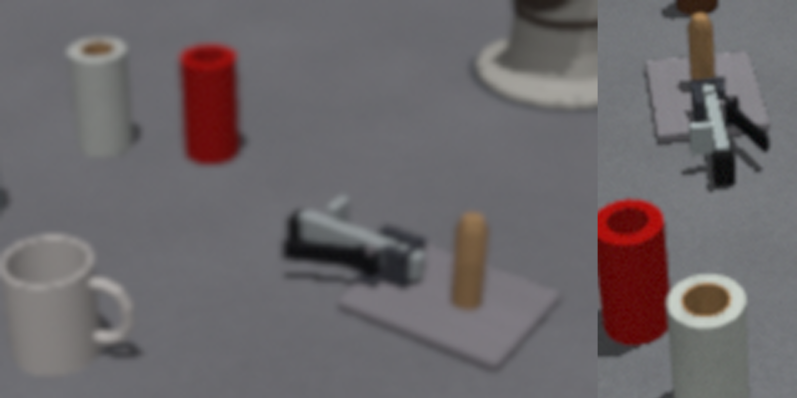

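The crop confirms it: the white roll with the brown core is at side (285,290), next to the red one. It sits at about (0.493,-0.292) with its top at 0.12 m. The spindle is at (0.500,0.200) with its top at 0.104 m. The leg points along world -y, with the lug on the robot's side and the lever on the far side. Moving now, so the wrist camera can look at the stand on the way.

>>> {"name": "carry_out", "arguments": {
  "motion": [
    [27, -54, 14, -10, 1],
    [54, -108, 28, -20, 1],
    [81, -162, 42, -30, 1],
    [108, -216, 56, -40, 1],
    [135, -270, 70, -50, 1]
  ]
}}

```text
clock: 0.72
tool_pos: [0.3007, 0.3306, 0.3015]
eef_rot: [0.0, 0.84, -0.542, 0.0]
force: [1.1, 0.5, 0.6]
width: 0.0851
finger_force: 0.0
```

```bash
python3 - <<'E'
from h import *
print(np.round(camera_params('wrist')['T_tool_cam'],3).tolist(), np.round(camera_params('wrist')['intrinsics'],1).tolist()); s=observe(); print(s['tool_pos'],s['joint_pos'].round(2))
A=load('scene');B=load('side')
# two-view triangulation of tops: mask-top pixels
for n,a,b in(('roll top',(270,154.5),(284.5,269)),('spindle top',(382,205.5),(281.8,156.5))):
    print(n,tri([(A[2],A[3],*a),(B[2],B[3],*b)]).round(4))
E
```

```text
[[0.0, -0.965, -0.261, 0.066], [1.0, 0.0, -0.0, 0.0], [0.0, -0.261, 0.965, -0.142], [0.0, 0.0, 0.0, 1.0]] [[324.3, 0.0, 322.8], [0.0, 324.3, 202.9], [0.0, 0.0, 1.0]]
[0.30067997 0.33063203 0.30149112] [ 1.2   0.03 -0.28 -0.   -1.27 -0.77]
roll top [ 0.494  -0.2901  0.1192]
spindle top [0.5011 0.2003 0.1038]
```

>>> {"name": "carry_out", "arguments": {
  "motion": [
    [36, -50, 0, -8, 1],
    [72, -100, 0, -16, 1],
    [108, -150, 0, -25, 1],
    [145, -200, 0, -25, 1],
    [182, -250, 0, -25, 1]
  ]
}}

```text
clock: 1.35
tool_pos: [0.483, 0.0808, 0.3012]
eef_rot: [0.0, -0.705, 0.709, 0.0]
force: [1.5, 1.5, 0.9]
width: 0.0852
finger_force: 0.0
```

```bash
python3 - <<'E'
from h import *
snap('wrist','w1'); print(observe()['tool_pos'])
E
```

```text
[0.48595162 0.07595171 0.30066223]
```

View pics/w1.png

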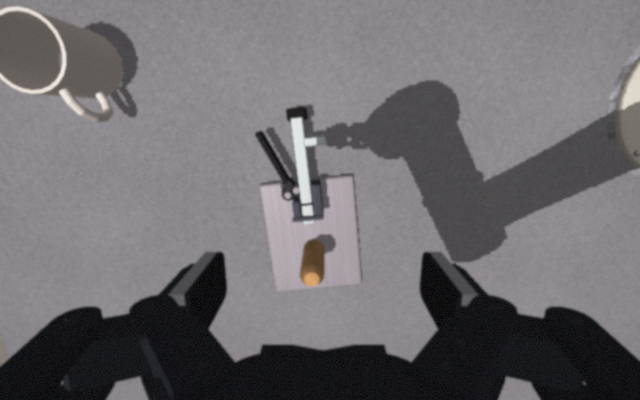

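The wrist view shows the stand clearly: spindle top (312,280), collar (308,200), leg up to its foot (297,113), lug (312,142), and the open lever with its tip at (262,135). I'll fit the leg axis and plate now, then move on to the roll.

```bash
cat > stand.py <<'E'
from h import *
import sys
def fit(tag):
    im,d,K,T=load(tag); P=cloud(d,K,T); I=im.astype(int); hsv=cv2.cvtColor(im,cv2.COLOR_RGB2HSV)
    bright=(hsv[...,1]<60)&(I.min(-1)>165)&(abs(P[...,0]-.51)<.12)&(P[...,1]<.2)&(P[...,1]>-.06)&(P[...,2]>.03)&(P[...,2]<.07)
    k,l,st,c=cv2.connectedComponentsWithStats(bright.astype(np.uint8)); i=1+np.argmax(st[1:,4])
    v,u=np.where(l==i)
    Q=np.array([plane(K,T,a,b,.046) for a,b in zip(u,v)])
    # bar middle per row, dropping lug pixels: median line via fitLine with robust norm
    f=cv2.fitLine(Q[:,:2].astype(np.float32),cv2.DIST_WELSCH,0.003,.001,.001).ravel()
    if f[1]>0:f[:2]*=-1
    print(tag,'leg dir',f[:2],'yaw deg',np.degrees(np.arctan2(f[0],-f[1])),'pt',f[2:],'n',len(u),'depth z med',np.median(P[l==i][:,2]).round(4))
    br=(hsv[...,0]<20)&(hsv[...,1]>110)&(I[...,0]>140)&(P[...,2]>.08)&(P[...,2]<.13)&(abs(P[...,0]-.5)<.1)
    v2,u2=np.where(br); 
    if len(u2):
        print('spindle top px',u2.mean(),v2.mean(),len(u2),'->',plane(K,T,u2.mean(),v2.mean(),.104).round(4),'depth',np.median(P[br],0).round(4))
    return f
if __name__=='__main__': fit(sys.argv[1])
E
python3 stand.py w1
```

```text
w1 leg dir [ 0.0823989  -0.99659944] yaw deg 4.7264676 pt [0.50951266 0.06802619] n 1030 depth z med 0.0458
spindle top px 310.7362637362637 277.85714285714283 182 -> [0.4976 0.196  0.104 ] depth [0.4974 0.1962 0.1037]
```

>>> {"name": "carry_out", "arguments": {
  "motion": [
    [0, -60, -12, 0, 1],
    [0, -120, -24, 0, 1],
    [0, -180, -36, 0, 1],
    [0, -240, -48, 0, 1],
    [0, -300, -60, 0, 1]
  ]
}}

```text
clock: 2.02
tool_pos: [0.4819, -0.2191, 0.2407]
eef_rot: [-0.0, -0.705, 0.709, 0.0]
force: [1.6, 0.4, 0.6]
width: 0.0858
finger_force: 0.0
```

```bash
cat > roll.py <<'E'
from h import *
import sys
tag=sys.argv[1]; im,d,K,T=snap('wrist',tag); print(observe()['tool_pos'])
P=cloud(d,K,T); hsv=cv2.cvtColor(im,cv2.COLOR_RGB2HSV)
z0,z1=float(sys.argv[2]),float(sys.argv[3])
m=(d>0)&(P[...,2]>z0)&(P[...,2]<z1)&(hsv[...,1]<60)&(hsv[...,2]>110)&(abs(P[...,0]-.49)<.08)
k,l,st,c=cv2.connectedComponentsWithStats(m.astype(np.uint8)); i=1+np.argmax(st[1:,4]); m=(l==i).astype(np.uint8)
zt=np.median(P[l==i][:,2]); ct,_=cv2.findContours(m,cv2.RETR_EXTERNAL,cv2.CHAIN_APPROX_NONE)
Q=np.array([plane(K,T,a,b,zt)[:2] for a,b in ct[0][:,0]],np.float32)
print('circle',cv2.minEnclosingCircle(Q),'top z',zt,'px',st[i])
E
python3 roll.py w2 .112 .13
```

```text
[ 0.48053783 -0.22410674  0.23848166]
circle ((0.4922800660133362, -0.2975015640258789), 0.031774744391441345) top z 0.11970678976589799 px [ 269   56   81   85 3260]
```

>>> {"name": "carry_out", "arguments": {
  "motion": [
    [10, -20, 0, 5, 1],
    [10, -20, 0, 5, 1],
    [10, -20, 0, 5, 1],
    [10, -20, 0, 5, 1]
  ]
}}

```text
clock: 2.58
tool_pos: [0.4922, -0.2364, 0.2415]
eef_rot: [-0.0, 0.735, -0.678, -0.0]
force: [0.9, -0.3, 0.0]
width: 0.0854
finger_force: 0.0
```

```bash
python3 roll.py w3 .112 .13; python3 -c "
from h import *
s=observe();print(s['tool_pos'],s['qvel'].round(3),s['eef_rot'])"
```

```text
[ 0.49226289 -0.23643537  0.24154691]
circle ((0.49252572655677795, -0.2977615296840668), 0.031736817210912704) top z 0.11969341505660305 px [ 289   80   80   83 3060]
[ 0.49226289 -0.23643537  0.24154691] [-0.    -0.001  0.003  0.    -0.     0.003] [-1.27877807e-04  7.35530096e-01 -6.77492034e-01  7.27731200e-05]
```

>>> {"name": "carry_out", "arguments": {
  "motion": [
    [0, -58, -15, 0, 1],
    [0, -58, -50, 0, 1],
    [0, -58, -50, 0, 1],
    [0, -58, -50, 0, 1]
  ]
}}

```text
clock: 3.12
tool_pos: [0.4932, -0.2951, 0.1927]
eef_rot: [-0.0, 0.736, -0.677, 0.001]
force: [-0.1, 0.8, 0.4]
width: 0.0854
finger_force: 0.0
```

```bash
python3 roll.py w4 .112 .13
```

```text
[ 0.49340026 -0.2950256   0.19315669]
circle ((0.4929060935974121, -0.29827338457107544), 0.03217132389545441) top z 0.11974255973090217 px [ 279  164   91   90 3770]
```

>>> {"name": "carry_out", "arguments": {
  "motion": [
    [0, -2, -60, 0, 1],
    [0, -2, -110, 0, 1],
    [0, -2, -124, 0, 1],
    [0, -2, -124, 0, 0.6],
    [0, -2, -124, 0, 0.6]
  ],
  "newtons": 40
}}

```text
clock: 3.8
tool_pos: [0.4941, -0.2978, 0.0698]
eef_rot: [-0.001, 0.736, -0.677, 0.002]
force: [0.6, 0.3, -1.3]
width: 0.062
finger_force: 46.0
```

>>> {"name": "carry_out", "arguments": {
  "motion": [
    [0, 0, 0, 0, 0.6],
    [0, 0, 0, 0, 0.6],
    [0, 0, 0, 0, 0.6]
  ]
}}

```text
clock: 4.18
tool_pos: [0.4939, -0.2978, 0.0695]
eef_rot: [-0.001, 0.735, -0.678, 0.002]
force: [-0.4, 1.4, 7.4]
width: 0.0618
finger_force: 46.6
```

>>> {"name": "carry_out", "arguments": {
  "motion": [
    [0, 0, 40, 0, 0.5],
    [0, 0, 90, 0, 0.5],
    [0, 0, 135, 0, 0.5],
    [0, 0, 135, 0, 0.5],
    [0, 0, 135, 0, 0.5]
  ]
}}

```text
clock: 4.8
tool_pos: [0.4916, -0.2969, 0.2017]
eef_rot: [-0.0, 0.735, -0.678, -0.001]
force: [-0.5, 0.2, -2.3]
width: 0.0622
finger_force: 46.2
```

```bash
python3 roll.py w5 .235 .275; python3 -c "
from h import *
s=observe();print(s['tool_pos'],s['force'],s['eef_rot'])
im,d,K,T=load('w5');print(T[:3,3])"
```

```text
[ 0.49136951 -0.29683783  0.2009835 ]
circle ((0.4921986162662506, -0.3046608865261078), 0.03012141026556492) top z 0.25207490123208603 px [  229   218   188   136 10316]
[ 0.49136951 -0.29683783  0.2009835 ] [-0.32281419  0.70209632 -1.54782611] [ 3.28875135e-04  7.35113278e-01 -6.77942858e-01 -1.35747795e-03]
[ 0.49695818 -0.36338511  0.34406906]
```

View pics/w5.png

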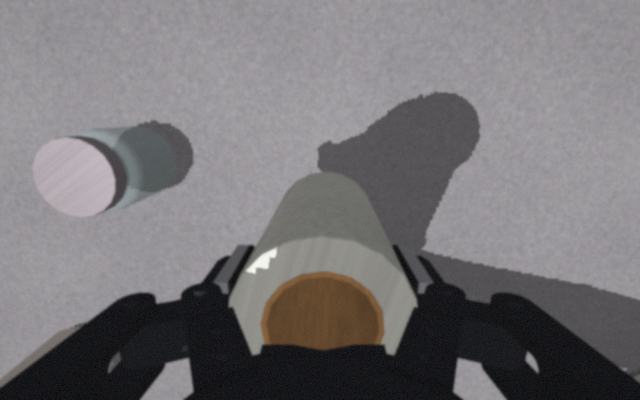

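The roll is held between the fingers. Its core hole is visible at (323,325), with the upper rim at v≈272, and the jar at (75,178) is clear of it. Next I'll fit the hole to get the roll's offset from the tool.

```bash
python3 - <<'E'
from h import *
from scipy.optimize import least_squares as ls
im,d,K,T=load('w5'); hsv=cv2.cvtColor(im,cv2.COLOR_RGB2HSV)
m=((hsv[...,1]>90)&(hsv[...,2]>50)).astype(np.uint8); m[:255]=0;m[345:]=0;m[:,:240]=0;m[:,410:]=0
ct=max(cv2.findContours(m,0,cv2.CHAIN_APPROX_NONE)[0],key=cv2.contourArea)[:,0]
ct=ct[ct[:,1]<335]
Q=np.array([plane(K,T,a,b,.2515)[:2] for a,b in ct])
r=ls(lambda p:np.hypot(*(Q-p[:2]).T)-p[2],[.492,-.3,.019],loss='soft_l1',f_scale=.0005)
print('hole',r.x,'rms',np.sqrt(np.mean(r.fun**2)),len(Q), ct.min(0),ct.max(0))
tp=np.array([.4915,-.2969]); print('offset from tcp world',r.x[:2]-tp)
E
```

```text
hole [ 0.49168257 -0.29591358  0.0199012 ] rms 0.00015714730222051983 181 [261 272] [383 334]
offset from tcp world [0.00018257 0.00098642]
```

>>> {"name": "carry_out", "arguments": {
  "motion": [
    [0, 60, 15, 0, 0.5],
    [0, 120, 20, 0, 0.5],
    [0, 180, 20, 0, 0.5],
    [0, 240, 20, 0, 0.5],
    [0, 300, 20, 0, 0.5]
  ]
}}

```text
clock: 5.48
tool_pos: [0.4913, 0.0044, 0.2208]
eef_rot: [0.001, 0.735, -0.678, -0.001]
force: [0.9, 0.4, -1.2]
width: 0.0616
finger_force: 46.1
```

```bash
python3 - <<'E'
from h import *
for t,s in(('w1',.099),('scene',.097),('side',.1)):
    im,d,K,T=load(t); P=cloud(d,K,T)
    m=(d>0)&(abs(P[...,0]-.5)<.04)&(abs(P[...,1]-.2)<.04)
    for lo,hi in((.1,.12),(.085,.12),(.03,.09)):
        Q=P[m&(P[...,2]>lo)&(P[...,2]<hi)]
        if len(Q): print(t,lo,hi,len(Q),'min',Q.min(0).round(4),'max',Q.max(0).round(4),'med',np.median(Q,0).round(4))
im,d,K,T=load('w1'); print(im[262:292:3,311].tolist()); P=cloud(d,K,T)
print(P[256:294:3,311].round(4).tolist())
# pixel extents
h=cv2.cvtColor(im,cv2.COLOR_RGB2HSV); m=((h[...,1]>110)&(h[...,0]<20)); 
for v in range(262,292,3):
    u=np.where(m[v,290:335])[0]+290
    if len(u): print(v,u.min(),u.max())
E
```

```text
w1 0.1 0.12 237 min [0.4869 0.1861 0.1   ] max [0.508  0.206  0.1056] med [0.4973 0.1952 0.1035]
w1 0.085 0.12 493 min [0.4834 0.1823 0.0851] max [0.5121 0.2075 0.1056] med [0.4972 0.1914 0.0994]
w1 0.03 0.09 428 min [0.4834 0.1816 0.03  ] max [0.5114 0.1936 0.09  ] med [0.4965 0.1844 0.0633]
scene 0.1 0.12 23 min [0.4883 0.1908 0.1002] max [0.5089 0.2092 0.1057] med [0.4984 0.1989 0.1025]
scene 0.085 0.12 78 min [0.4856 0.1876 0.0856] max [0.515  0.2149 0.1057] med [0.5034 0.2036 0.0954]
scene 0.03 0.09 170 min [0.4902 0.1863 0.0305] max [0.5145 0.2149 0.09  ] med [0.5081 0.2065 0.0602]
side 0.1 0.12 39 min [0.4873 0.1792 0.1004] max [0.5105 0.2054 0.1094] med [0.4989 0.1954 0.1043]
side 0.085 0.12 87 min [0.4865 0.1792 0.0853] max [0.5131 0.2054 0.1094] med [0.4989 0.1905 0.0994]
side 0.03 0.09 179 min [0.4843 0.1788 0.0302] max [0.5138 0.1988 0.089 ] med [0.4987 0.187  0.0603]
[[90, 68, 46], [98, 71, 48], [116, 86, 59], [135, 102, 68], [204, 153, 103], [214, 159, 105], [219, 165, 109], [219, 166, 111], [190, 161, 144], [150, 147, 151]]
[[0.4983, 0.183, 0.0723], [0.4979, 0.1823, 0.0823], [0.4976, 0.1827, 0.0899], [0.4975, 0.1846, 0.0939], [0.4974, 0.1861, 0.0988], [0.4972, 0.1873, 0.1039], [0.4973, 0.1917, 0.1027], [0.4973, 0.1948, 0.1041], [0.4974, 0.1986, 0.1043], [0.4974, 0.2024, 0.1044], [0.5015, 0.2577, 0.0135], [0.5022, 0.2708, -0.0007], [0.5022, 0.2756, -0.0001]]
262 303 321
265 303 322
268 302 322
271 302 321
274 302 322
277 302 321
280 304 319
283 306 316
```

>>> {"name": "carry_out", "arguments": {
  "motion": [
    [2, 60, 0, 0, 0.5],
    [4, 120, 0, 0, 0.5],
    [6, 180, 0, 0, 0.5],
    [6, 192, -20, 0, 0.5],
    [6, 192, -36, 0, 0.5]
  ]
}}

```text
clock: 6.1
tool_pos: [0.4972, 0.1957, 0.1837]
eef_rot: [0.002, 0.736, -0.677, -0.001]
force: [-0.2, -1.1, -1.0]
width: 0.0621
finger_force: 46.2
```

>>> {"name": "carry_out", "arguments": {
  "motion": [
    [0, 0, 0, 0, 0.5],
    [0, 0, 0, 0, 0.5],
    [0, 0, 0, 0, 0.5]
  ]
}}

```text
clock: 6.48
tool_pos: [0.4987, 0.1946, 0.1869]
eef_rot: [-0.001, 0.735, -0.678, 0.0]
force: [-0.6, 0.3, -1.6]
width: 0.0625
finger_force: 46.2
```

```bash
python3 - <<'E'
from h import *
s=observe(); print(s['tool_pos'],s['eef_rot'].round(4))
c=[]
for n,(u,v) in(('scene',(382,195)),('side',(282,150))):
    im,d,K,T=snap(n,n+'2'); c.append(cv2.resize(im[v-50:v+50,u-50:u+50],(400,400),interpolation=2))
    P=cloud(d,K,T)
    # roll profile vs spindle: columns per height
    h=cv2.cvtColor(im,cv2.COLOR_RGB2HSV)
    m=(d>0)&(abs(P[...,0]-.5)<.06)&(abs(P[...,1]-.2)<.06)
    for lo,hi in((.03,.1),(.118,.14),(.15,.2)):
        g=m&(P[...,2]>lo)&(P[...,2]<hi)
        if lo>.1: g&=(h[...,1]<60)&(h[...,2]>90)
        else: g&=(h[...,1]>70)
        vv,uu=np.where(g)
        if len(uu):
            rows=[(uu[vv==r].min()+uu[vv==r].max())/2 for r in np.unique(vv) if (vv==r).sum()>4]
            print(n,lo,hi,len(uu),'midcol',np.median(rows),'u',uu.min(),uu.max(),'xyz max',P[g].max(0).round(4),'min',P[g].min(0).round(4))
    print('proj axis cols',proj(K,T,[.4977,.196,.05]),proj(K,T,[.4977,.196,.13]))
cv2.imwrite('pics/c2.png',np.hstack(c)[:,:,::-1])
E
```

```text
[0.49871468 0.1945712  0.18692047] [-5.000e-04  7.351e-01 -6.780e-01  2.000e-04]
scene 0.03 0.1 197 midcol 381.25 u 376 386 xyz max [0.5143 0.215  0.0999] min [0.4937 0.1877 0.0301]
scene 0.118 0.14 139 midcol 382.5 u 372 393 xyz max [0.5309 0.2296 0.1399] min [0.4843 0.1763 0.1181]
scene 0.15 0.2 320 midcol 383.0 u 372 395 xyz max [0.5361 0.2293 0.1999] min [0.4834 0.1729 0.15  ]
proj axis cols [380.14997318 219.86358488] [381.9832808  196.86553478]
side 0.03 0.1 182 midcol 281.0 u 277 285 xyz max [0.51   0.1994 0.0998] min [0.4847 0.1453 0.0302]
side 0.118 0.14 128 midcol 280.5 u 270 291 xyz max [0.5285 0.1894 0.14  ] min [0.4683 0.1603 0.1192]
side 0.15 0.2 364 midcol 280.0 u 269 293 xyz max [0.5361 0.1929 0.2   ] min [0.4677 0.1589 0.1502]
proj axis cols [281.40307223 173.19211805] [280.1685825  149.19351638]
```

View pics/c2.png

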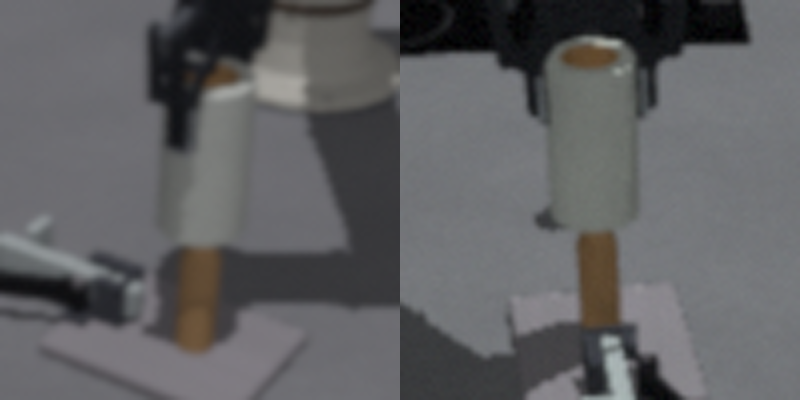

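The scene crop shows the roll's lower rim just above the spindle at (200,245). The side crop shows it centred over the spindle at (598,230). The two axes agree to within about 2 mm, so I'm lowering with a check on the force.

>>> {"name": "carry_out", "arguments": {
  "motion": [
    [0, 1, -10, 0, 0.5],
    [0, 1, -20, 0, 0.5],
    [0, 1, -32, 0, 0.5],
    [0, 1, -40, 0, 0.5],
    [0, 1, -40, 0, 0.5]
  ]
}}

```text
clock: 7.2
tool_pos: [0.4979, 0.1954, 0.1453]
eef_rot: [0.001, 0.735, -0.678, -0.0]
force: [0.3, -0.2, -1.6]
width: 0.0624
finger_force: 46.2
```

>>> {"name": "carry_out", "arguments": {
  "motion": [
    [0, 0, -18, 0, 0.5],
    [0, 0, -36, 0, 0.5],
    [0, 0, -50, 0, 0.5],
    [0, 0, -58, 0, 0.5],
    [0, 0, -58, 0, 0.5]
  ]
}}

```text
clock: 7.82
tool_pos: [0.4983, 0.1956, 0.088]
eef_rot: [0.0, 0.735, -0.678, -0.0]
force: [0.5, -0.4, -0.7]
width: 0.062
finger_force: 46.2
```

>>> {"name": "carry_out", "arguments": {
  "motion": [
    [0, 0, -2, 0, 0.5],
    [0, 0, -2, 0, 0.5]
  ]
}}

```text
clock: 8.07
tool_pos: [0.4986, 0.1959, 0.0867]
eef_rot: [-0.0, 0.735, -0.678, 0.0]
force: [-0.0, 0.3, 0.2]
width: 0.0618
finger_force: 46.2
```

>>> {"name": "carry_out", "arguments": {
  "motion": [
    [0, 0, -2, 0, 0.5],
    [0, 0, -4, 0, 0.5],
    [0, 0, -4, 0, 0.5]
  ]
}}

```text
clock: 8.45
tool_pos: [0.4985, 0.1959, 0.0836]
eef_rot: [-0.0, 0.735, -0.678, 0.0]
force: [-3.3, -0.4, 5.9]
width: 0.0622
finger_force: 46.7
```

Contact with the base at 6 N. Releasing and retreating upward.

>>> {"name": "carry_out", "arguments": {
  "motion": [
    [0, 0, 0, 0, 1],
    [0, 0, 0, 0, 1],
    [0, 0, 0, 0, 1],
    [0, 0, 20, 0, 1],
    [0, 0, 60, 0, 1]
  ]
}}

```text
clock: 9.07
tool_pos: [0.4973, 0.1949, 0.1412]
eef_rot: [0.002, 0.735, -0.678, -0.001]
force: [0.3, 0.8, 0.3]
width: 0.0856
finger_force: 0.0
```

>>> {"name": "carry_out", "arguments": {
  "motion": [
    [0, -10, 60, 0, 1],
    [0, -70, 60, 0, 1],
    [5, -130, 60, 0, 1],
    [10, -180, 60, 0, 1],
    [10, -180, 60, 0, 1]
  ]
}}

```text
clock: 9.7
tool_pos: [0.5081, 0.0129, 0.2022]
eef_rot: [0.0, 0.734, -0.68, -0.0]
force: [-0.4, 0.2, 0.2]
width: 0.0855
finger_force: 0.0
```

>>> {"name": "carry_out", "arguments": {
  "motion": [
    [0, 0, 0, 0, 1],
    [0, 0, 0, 0, 1]
  ]
}}

```text
clock: 9.95
tool_pos: [0.5084, 0.0167, 0.2022]
eef_rot: [-0.0, 0.736, -0.677, -0.0]
force: [-0.1, 0.3, -0.3]
width: 0.0856
finger_force: 0.0
```

```bash
python3 - <<'E'
from h import *
s=observe(); print(s['tool_pos'],s['eef_rot'].round(4),s['width'])
snap('wrist','w6')
E
python3 stand.py w6
```

```text
[0.5083974  0.01668847 0.20223501] [-0.      0.7358 -0.6772 -0.    ] 0.08559352726208459
w6 leg dir [ 0.0700286 -0.997545 ] yaw deg 4.0156293 pt [0.5092302  0.06678975] n 1580 depth z med 0.0459
```

View pics/w6.png

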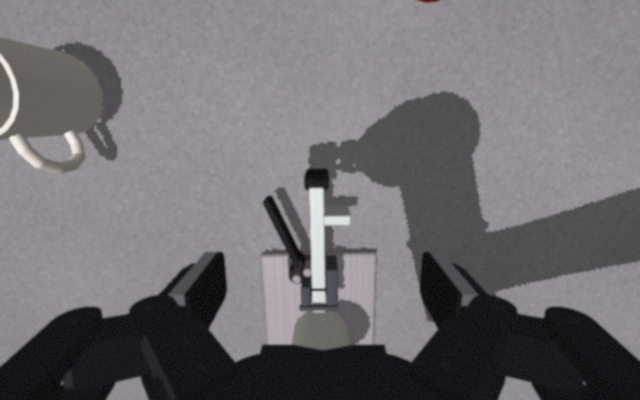

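The roll's top is under the gripper at (322,330). The bar runs from (318,300) to its foot at (316,178). The dark line is at (319,290), the collar mouth near (318,257), the lug at (337,220), and the lever tip at (268,200). Next I'll take metric values in a local stand frame.

```bash
cat > leg.py <<'E'
from h import *
def go(tag):
    im,d,K,T=load(tag); P=cloud(d,K,T); I=im.astype(int)
    b=(I.min(-1)>150)&(np.ptp(I,-1)<40)&(P[...,2]>.035)&(P[...,2]<.068)&(abs(P[...,0]-.51)<.06)
    L,Rr=[],[]
    W=[]
    for v in range(170,310):
        u=np.where(b[v,290:360])[0]+290
        if len(u)<8: continue
        a=plane(K,T,u.min()-.5,v,.046); c=plane(K,T,u.max()+.5,v,.046); W.append((v,u.min(),u.max(),(a[0]-c[0])*1000))
        if abs(abs(a[0]-c[0])-.014)<.0025: L.append((a+c)/2)
    L=np.array(L); p=np.polyfit(L[:,1],L[:,0],1); r=np.abs(np.polyval(p,L[:,1])-L[:,0]); p=np.polyfit(L[r<.001,1],L[r<.001,0],1)
    yaw=np.arctan(-p[0]); print('yaw deg',np.degrees(yaw),'axis x at y=.196',np.polyval(p,.196),'x at 0',np.polyval(p,0),'rows',len(L))
    return p,yaw,W,(im,d,K,T,P,b)
if __name__=='__main__':
    import sys
    p,yaw,W,(im,d,K,T,P,b)=go(sys.argv[1])
    print([(a,int(l),int(r),round(float(w))) for a,l,r,w in W if w>20 or w<10][::2])
    # stand frame with O on axis
    O=np.array([np.polyval(p,.196),.196]); ex=np.array([np.cos(yaw),np.sin(yaw)]); ey=np.array([-np.sin(yaw),np.cos(yaw)])
    D=np.stack([(P[...,:2]-O)@ex,(P[...,:2]-O)@ey],-1)*1000
    lug=(d>0)&(P[...,2]>.05)&(P[...,2]<.066)&(D[...,0]<-9)&(D[...,0]>-40)&(D[...,1]<-110)
    print('lug',D[lug].min(0),D[lug].max(0),np.median(P[lug][:,2]),lug.sum())
    # collar: dark along x=-13..-9 and 10..16 at z>.045
    col=(d>0)&(P[...,2]>.046)&(P[...,2]<.06)&(D[...,1]>-115)&(D[...,1]<-40)&(abs(D[...,0])<22)&(I.max(-1)<110 if False else True)
    print('collar',np.percentile(D[col],1,axis=0),np.percentile(D[col],99,axis=0),col.sum())
    vv,uu=np.where((d>0)&(P[...,2]>.015)&(P[...,2]<.055)&(D[...,0]>22)&(D[...,0]<70)&(D[...,1]<-90)&(im.max(-1)<60))
    lev=D[vv,uu]; print('lever extreme',lev[lev[:,0].argmax()],lev[lev[:,1].argmin()],P[vv,uu][:,2].max())
    # profile of brightness along leg axis
    out=[]
    for y in range(-130,-40,2):
        X=np.append(O+ey*y/1000,.046); q=proj(K,T,X); out.append((y,int(im[int(round(q[1])),int(round(q[0]))].mean())))
    print(out)
E
python3 leg.py w6
```

```text
yaw deg 5.6989233525906595 axis x at y=.196 0.4971963437688146 x at 0 0.5167560248549111 rows 89
[(216, 310, 349, 38), (218, 310, 350, 39), (220, 310, 350, 40), (222, 310, 350, 40), (224, 310, 349, 39), (272, 305, 324, 20), (277, 295, 324, 30), (279, 294, 324, 31), (281, 295, 324, 31), (288, 314, 322, 9)]
lug [ -31.74630505 -156.89037734] [  -9.21803531 -146.94989479] 0.057382746618120484 290
collar [ -19.47291253 -111.874719  ] [ 20.69175473 -54.06040591] 1176
lever extreme [  49.90913247 -166.58046255] [  48.39731923 -169.61796639] 0.04657919051611581
[(-130, 223), (-128, 224), (-126, 223), (-124, 224), (-122, 223), (-120, 222), (-118, 222), (-116, 224), (-114, 221), (-112, 224), (-110, 222), (-108, 221), (-106, 222), (-104, 221), (-102, 221), (-100, 222), (-98, 221), (-96, 222), (-94, 220), (-92, 222), (-90, 220), (-88, 222), (-86, 219), (-84, 221), (-82, 220), (-80, 218), (-78, 218), (-76, 202), (-74, 101), (-72, 106), (-70, 207), (-68, 217), (-66, 219), (-64, 216), (-62, 219), (-60, 203), (-58, 118), (-56, 77), (-54, 54), (-52, 83), (-50, 103), (-48, 162), (-46, 122), (-44, 108), (-42, 105)]
```

```bash
python3 - <<'E'
from h import *
from scipy.ndimage import map_coordinates as mc
from leg import go
im,d,K,T=load('w6'); P=cloud(d,K,T); g=im.mean(-1)
for yd in (4.7,5.5):
    yaw=np.radians(yd); ex=np.array([np.cos(yaw),np.sin(yaw)]); ey=np.array([-np.sin(yaw),np.cos(yaw)])
    c=np.array([.5167-.0665*np.tan(np.radians(5.7)),.0665]); O=c+ey*.1301
    def W(x,y,z): return np.append(O+ex*x/1e3+ey*y/1e3,z)
    def prof(x,z,ys): 
        q=np.array([proj(K,T,W(x,y,z)) for y in ys]); return mc(g,[q[:,1],q[:,0]],order=1)
    ys=np.arange(-82,-64,.5); pr=prof(0,.046,ys); w=np.clip(200-pr,0,None); print(yd,'O',O,'mark',(w*ys).sum()/w.sum())
    ys=np.arange(-112,-88,1.); 
    for x in(-15,-11,10): print(x,list(zip(ys.astype(int).tolist(),prof(x,.052,ys).astype(int).tolist())))
    ys=np.arange(-165,-140,.5)
    for x in(-14,-20,-27):
        pr=prof(x,.058,ys); e=np.where(np.diff((pr>170).astype(int)))[0]; print('lug x',x,ys[e])
    ys=np.arange(-195,-175,.5); pr=prof(0,.046,ys); print('foot',list(zip(ys[::2].tolist(),pr[::2].astype(int).tolist())))
    D=np.stack([(P[...,:2]-O)@ex,(P[...,:2]-O)@ey],-1)*1000
    m=(d>0)&(P[...,2]>.045)&(P[...,2]<.058)&(D[...,0]<-9)&(D[...,0]>-19)&(D[...,1]>-120)&(D[...,1]<-50); print('cheek depth y',np.percentile(D[m][:,1],[0,2,5]),D[m][:,1].max(),np.median(P[m][:,2]))
E
```

```text
4.7 O [0.49940222 0.19616252] mark -73.25349058650244
-15 [(-112, 39), (-111, 34), (-110, 36), (-109, 35), (-108, 37), (-107, 34), (-106, 34), (-105, 34), (-104, 34), (-103, 32), (-102, 35), (-101, 40), (-100, 44), (-99, 56), (-98, 67), (-97, 76), (-96, 81), (-95, 88), (-94, 85), (-93, 81), (-92, 82), (-91, 82), (-90, 81), (-89, 82)]
-11 [(-112, 34), (-111, 33), (-110, 33), (-109, 39), (-108, 37), (-107, 34), (-106, 34), (-105, 37), (-104, 38), (-103, 37), (-102, 37), (-101, 39), (-100, 43), (-99, 53), (-98, 68), (-97, 78), (-96, 80), (-95, 86), (-94, 83), (-93, 85), (-92, 85), (-91, 83), (-90, 81), (-89, 83)]
10 [(-112, 38), (-111, 40), (-110, 45), (-109, 58), (-108, 65), (-107, 69), (-106, 70), (-105, 69), (-104, 70), (-103, 71), (-102, 73), (-101, 84), (-100, 109), (-99, 140), (-98, 160), (-97, 169), (-96, 171), (-95, 172), (-94, 168), (-93, 158), (-92, 133), (-91, 95), (-90, 61), (-89, 41)]
lug x -14 [-156.5 -147.5]
lug x -20 [-156.5 -147.5]
lug x -27 [-156.5 -147.5]
foot [(-195.0, 15), (-194.0, 17), (-193.0, 17), (-192.0, 20), (-191.0, 19), (-190.0, 22), (-189.0, 22), (-188.0, 2
[... 939 characters left out ...]
), (-108, 67), (-107, 71), (-106, 72), (-105, 70), (-104, 71), (-103, 72), (-102, 75), (-101, 87), (-100, 113), (-99, 143), (-98, 161), (-97, 169), (-96, 171), (-95, 171), (-94, 168), (-93, 156), (-92, 128), (-91, 89), (-90, 55), (-89, 39)]
lug x -14 [-156.  -147.5]
lug x -20 [-156. -147.]
lug x -27 [-156. -147.]
foot [(-195.0, 17), (-194.0, 19), (-193.0, 17), (-192.0, 20), (-191.0, 19), (-190.0, 20), (-189.0, 21), (-188.0, 22), (-187.0, 24), (-186.0, 26), (-185.0, 32), (-184.0, 36), (-183.0, 37), (-182.0, 58), (-181.0, 107), (-180.0, 168), (-179.0, 212), (-178.0, 224), (-177.0, 227), (-176.0, 227)]
cheek depth y [-99.38070569 -98.75680218 -98.46662818] -54.77059191903883 0.05185225782210573
```

The mark is 25 to 25.5 mm inside the mouth, and the lug face is 48.5 mm from the mouth. Both agree with the 73 mm given, so the pull is about 25 mm. I'm bringing the fingers down so they straddle the leg and lever, in the free gap.

>>> {"name": "carry_out", "arguments": {
  "motion": [
    [18, 57, 0, 1, 0.94],
    [18, 57, -50, 1, 0.94],
    [18, 57, -100, 1, 0.94],
    [18, 57, -120, 1, 0.94],
    [18, 57, -120, 1, 0.94]
  ]
}}

```text
clock: 10.62
tool_pos: [0.5252, 0.0732, 0.0807]
eef_rot: [0.002, 0.742, -0.671, -0.001]
force: [0.4, -0.3, -0.0]
width: 0.0801
finger_force: 0.0
```

```bash
python3 - <<'E'
from h import *
s=observe(); print(s['tool_pos'],s['eef_rot'].round(4),s['width']); snap('wrist','w7')
E
```

```text
[0.52524124 0.07324158 0.08066088] [ 0.002   0.7417 -0.6707 -0.0008] 0.08014127233018371
```

View pics/w7.png

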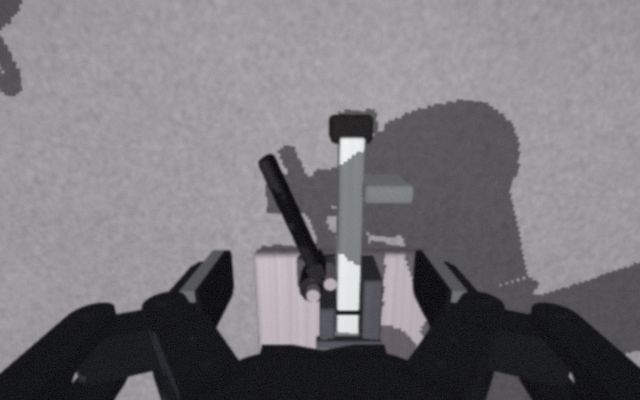

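The fingers straddle the leg and lever. Lug end is at (412,190), finger tips at (228,260) and (417,260), lever tip at (268,160) and the dark line at (348,313). Going down.

>>> {"name": "carry_out", "arguments": {
  "motion": [
    [1, 1, -30, 0, 0.94],
    [1, 1, -55, 0, 0.94],
    [1, 1, -63, 0, 0.94],
    [1, 1, -63, 0, 0.94],
    [1, 1, -63, 0, 0.94]
  ]
}}

```text
clock: 11.3
tool_pos: [0.5284, 0.0742, 0.0207]
eef_rot: [-0.001, 0.741, -0.671, 0.001]
force: [-0.2, 0.0, 0.4]
width: 0.0803
finger_force: 0.0
```

>>> {"name": "carry_out", "arguments": {
  "motion": [
    [0.5, -5, -4, 0, 0.94],
    [1, -10, -4, 0, 0.94],
    [1, -10, -4, 0, 0.94],
    [1, -10, -4, 0, 0.94]
  ]
}}

```text
clock: 11.8
tool_pos: [0.5284, 0.0635, 0.0154]
eef_rot: [-0.0, 0.741, -0.671, 0.0]
force: [-0.1, -0.2, -0.2]
width: 0.0802
finger_force: 0.0
```

>>> {"name": "carry_out", "arguments": {
  "motion": [
    [0.3, -3, 0, 0, 0.94],
    [0.6, -6, 0, 0, 0.94],
    [0.6, -6, 0, 0, 0.94],
    [0.6, -6, 0, 0, 0.94]
  ]
}}

```text
clock: 12.3
tool_pos: [0.529, 0.0577, 0.0154]
eef_rot: [-0.0, 0.741, -0.671, 0.0]
force: [-1.8, 1.6, 1.2]
width: 0.0804
finger_force: 1.2
```

>>> {"name": "carry_out", "arguments": {
  "motion": [
    [0.4, -4, 0, 0, 0.94],
    [0.8, -8, 0, 0, 0.94],
    [1.2, -12, 0, 0, 0.94],
    [1.2, -12, 0, 0, 0.94],
    [1.2, -12, 0, 0, 0.94]
  ]
}}

```text
clock: 12.92
tool_pos: [0.5303, 0.0453, 0.0154]
eef_rot: [0.0, 0.741, -0.671, 0.0]
force: [0.4, 1.7, 1.1]
width: 0.0801
finger_force: 0.9
```

```bash
cat > chk.py <<'E'
from h import *
from scipy.ndimage import map_coordinates as mc
import sys
O=np.array([.4983,.1961]); yaw=np.radians(5.2); ex=np.array([np.cos(yaw),np.sin(yaw)]); ey=np.array([-np.sin(yaw),np.cos(yaw)])
def chk(tag):
    im,d,K,T=load(tag); g=im.mean(-1); P=cloud(d,K,T)
    D=np.stack([(P[...,:2]-O)@ex,(P[...,:2]-O)@ey],-1)*1000
    lug=(d>0)&(P[...,2]>.052)&(P[...,2]<.064)&(D[...,0]<-10)&(D[...,0]>-34)&(D[...,1]<-120)&(D[...,1]>-200)&(im.min(-1)>90)
    print(tag,'lug y 5..95',np.percentile(D[lug][:,1],[2,50,98]).round(1),'x',np.percentile(D[lug][:,0],[2,98]).round(1),lug.sum())
    ys=np.arange(-225,-150,.25); q=np.array([proj(K,T,np.append(O+ey*y/1e3,.046)) for y in ys]); pr=mc(g,[q[:,1],q[:,0]],order=1)
    e=np.where(np.diff((pr>110).astype(int)))[0]; print('  bar/foot edges',ys[e])
    lev=(d>0)&(P[...,2]>.03)&(P[...,2]<.05)&(D[...,0]>9)&(D[...,0]<62)&(D[...,1]<-130)&(D[...,1]>-190)&(im.max(-1)<70); print('  lever',lev.sum(),D[lev].max(0).round(1) if lev.any() else '',D[lev].min(0).round(1) if lev.any() else '')
if __name__=='__main__':
    s=observe(); snap('wrist',sys.argv[-1]); t=s['tool_pos']; v=(t[:2]-O)*1000; print('tool stand',v@ex,v@ey,t[2],'F',(s['force'][:2]@ex).round(2),(s['force'][:2]@ey).round(2),s['force'][2].round(2),s['width'],s['finger_force'])
    for a in sys.argv[1:]: chk(a)
E
python3 chk.py w6 w7 w8
```

```text
tool stand 18.16666792774715 -153.03552034864148 0.01536055414355993 F 0.53 1.67 1.11 0.08005650042286305 0.9007268026471138
w6 lug y 5..95 [-156.8 -152.9 -147.7] x [-31.4 -10.9] 252
  bar/foot edges [-220.75 -181.  ]
  lever 444 [  50.6 -130. ] [   9.6 -189.6]
w7 lug y 5..95 [-156.6 -152.5 -147.3] x [-30.8 -10.4] 785
  bar/foot edges [-194.   -180.75]
  lever 1354 [  51.2 -130. ] [   9.1 -190. ]
w8 lug y 5..95 [-175.3 -171.4 -164.2] x [-30.6 -10.4] 2038
  bar/foot edges [-215.75 -199.  ]
  lever 3786 [  60. -130.] [  28.6 -169.6]
```

View pics/w8.png

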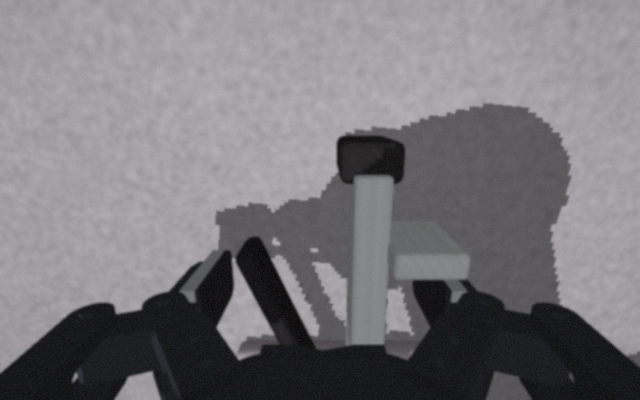

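The view shows the left finger against the lug at (430,285), the foot at (370,158) and the open lever at (265,270) inside the other finger. The leg has come out 18.4 mm, so about 7 mm remain.

>>> {"name": "carry_out", "arguments": {
  "motion": [
    [0.3, -4, 0, 0, 0.94],
    [0.6, -7, 0, 0, 0.94],
    [0.6, -7, 0, 0, 0.94],
    [0.6, -7, 0, 0, 0.94]
  ]
}}

```text
clock: 13.48
tool_pos: [0.5309, 0.0389, 0.0154]
eef_rot: [-0.0, 0.741, -0.671, 0.0]
force: [-0.7, 4.1, 0.8]
width: 0.0801
finger_force: 2.1
```

```bash
cat > mk.py <<'E'
from h import *
from scipy.ndimage import map_coordinates as mc
from chk import O,ex,ey
import sys
def run(tag):
    for n in('scene','side'):
        im,d,K,T=snap(n,n+tag); g=im.mean(-1); g0=load(n)[0].mean(-1)
        ys=np.arange(-116,-56,2.); q=np.array([proj(K,T,np.append(O+ey*y/1e3,.046)) for y in ys])
        for dx in (-1,0,1): print(n,dx,'now',mc(g,[q[:,1],q[:,0]+dx],order=1).astype(int).tolist())
        print(n,'old',mc(g0,[q[:,1],q[:,0]],order=1).astype(int).tolist())
run(sys.argv[1])
E
python3 chk.py w9; python3 mk.py 3
```

```text
tool stand 18.232949195528384 -159.51647213962752 0.015369979789703746 F -0.31 4.1 0.82 0.08014772095501631 2.1247196942567825
w9 lug y 5..95 [-181.8 -177.9 -170.7] x [-30.6 -10.4] 2041
  bar/foot edges [-222.  -205.5]
  lever 3519 [  60.1 -130.1] [  28.7 -171.4]
scene -1 now [143, 142, 142, 142, 143, 144, 140, 135, 127, 120, 114, 113, 119, 127, 134, 137, 133, 127, 121, 116, 112, 109, 107, 107, 101, 93, 79, 67, 59, 54]
scene 0 now [140, 140, 139, 140, 138, 137, 128, 120, 112, 108, 113, 119, 126, 130, 131, 130, 124, 118, 114, 114, 115, 113, 107, 99, 87, 73, 63, 55, 52, 49]
scene 1 now [136, 135, 133, 130, 126, 121, 111, 103, 104, 109, 118, 122, 123, 122, 122, 121, 115, 112, 111, 114, 114, 105, 93, 79, 67, 57, 53, 50, 47, 43]
scene old [144, 144, 144, 144, 144, 144, 142, 141, 140, 140, 140, 137, 135, 133, 132, 130, 123, 117, 112, 108, 105, 98, 95, 97, 102, 105, 98, 90, 81, 78]
side -1 now [151, 137, 122, 100, 77, 56, 42, 31, 27, 25, 23, 22, 21, 21, 21, 21, 22, 22, 23, 22, 22, 21, 21, 20, 22, 24, 24, 22, 20, 19]
side 0 now [173, 167, 160, 146, 129, 109, 87, 66, 49, 36, 26, 25, 23, 22, 22, 22, 22, 23, 23, 22, 22, 21, 19, 19, 21, 23, 24, 23, 21, 21]
side 1 now [174, 173, 171, 166, 160, 150, 133, 113, 90, 67, 47, 37, 29, 25, 23, 22, 21, 21, 21, 21, 21, 19, 18, 17, 19, 21, 22, 23, 24, 23]
side old [171, 171, 171, 172, 172, 172, 172, 172, 172, 172, 173, 173, 173, 172, 172, 172, 172, 172, 169, 162, 154, 143, 131, 122, 129, 137, 146, 155, 164, 159]
```

The leg is out 24.8 ± 0.3 mm, which puts the mark within about 1 mm of the mouth. Now closing, with the centre shifting so the left pad meets the leg as the lever closes.

>>> {"name": "carry_out", "arguments": {
  "motion": [
    [-3.5, -0.8, 0, 0, 0.75],
    [-6.3, -1.1, 0, 0, 0.6],
    [-9, -1.3, 0, 0, 0.47],
    [-9, -1.3, 0, 0, 0.47]
  ],
  "newtons": 50
}}

```text
clock: 14.12
tool_pos: [0.5223, 0.0378, 0.0169]
eef_rot: [-0.001, 0.742, -0.671, 0.001]
force: [-2.3, 5.8, 11.2]
width: 0.0401
finger_force: 3.4
```

```bash
python3 chk.py w10
```

```text
tool stand 9.589065772783778 -159.79656959257312 0.01691109548586778 F -1.75 6.02 11.17 0.04013143505547049 3.443439674010733
w10 lug y 5..95 [-182.  -178.2 -170.5] x [-30.6 -10.5] 1933
  bar/foot edges [-222. -206.]
  lever 2816 [  42.7 -130.1] [  16.6 -174. ]
```

>>> {"name": "carry_out", "arguments": {
  "motion": [
    [0, 0, 3, 0, 0.47],
    [0, 0, 3, 0, 0.47]
  ]
}}

```text
clock: 14.42
tool_pos: [0.5223, 0.0378, 0.0185]
eef_rot: [-0.001, 0.741, -0.671, 0.0]
force: [0.4, 5.1, 0.9]
width: 0.0403
finger_force: 3.1
```

>>> {"name": "carry_out", "arguments": {
  "motion": [
    [-1.5, -0.1, 0, 0, 0.38],
    [-2.8, -0.2, 0, 0, 0.28],
    [-2.8, -0.2, 0, 0, 0.22],
    [-2.8, -0.2, 0, 0, 0.22],
    [-2.8, -0.2, 0, 0, 0.22]
  ]
}}

```text
clock: 15.05
tool_pos: [0.5194, 0.0378, 0.019]
eef_rot: [-0.001, 0.742, -0.671, 0.0]
force: [-2.0, 6.1, 5.1]
width: 0.0258
finger_force: 50.0
```

```bash
python3 chk.py w11
```

```text
tool stand 6.69384900560023 -159.54948346432946 0.018981013820964582 F -1.4 6.25 5.1 0.025754859431184624 50.016823410987854
w11 lug y 5..95 [-181.7 -178.  -172.3] x [-30.6 -10.3] 1825
  bar/foot edges [-222.   -205.75]
  lever 2377 [  32.5 -130.1] [  11.8 -174. ]
```

```bash
python3 - <<'E'
from h import *
from chk import O,ex,ey
A=snap('scene','s4')[0]; B=snap('side','d4')[0]; W=load('w11')[0]
_,_,K,T=load('s4'); u,v=proj(K,T,np.append(O-ey*.099,.046)).astype(int); print(u,v)
_,_,K,T=load('d4'); u2,v2=proj(K,T,np.append(O-ey*.099,.046)).astype(int); print(u2,v2)
a=cv2.resize(A[v-18:v+18,u-25:u+25],(400,288),interpolation=2); b=cv2.resize(B[v2-40:v2+23,u2-44:u2+43],(400,288),interpolation=2)
w=cv2.resize(W[100:360,160:560],(400,260))
o=np.zeros((560,800,3),np.uint8); o[:288,:400]=a;o[:288,400:]=b;o[290:550,:400]=w
cv2.imwrite('pics/fin.png',o[:,:,::-1])
E
python3 mk.py 5
```

```text
351 210
285 192
scene -1 now [143, 142, 142, 142, 143, 145, 140, 136, 127, 120, 114, 112, 119, 126, 133, 136, 132, 126, 120, 116, 113, 110, 108, 107, 101, 94, 79, 68, 59, 54]
scene 0 now [141, 140, 140, 140, 139, 138, 129, 120, 112, 108, 113, 119, 125, 129, 130, 130, 124, 118, 114, 114, 115, 113, 108, 100, 88, 74, 63, 55, 52, 48]
scene 1 now [136, 135, 133, 131, 127, 121, 111, 103, 104, 109, 118, 122, 122, 122, 121, 121, 115, 112, 112, 114, 115, 106, 94, 79, 67, 57, 53, 50, 47, 43]
scene old [144, 144, 144, 144, 144, 144, 142, 141, 140, 140, 140, 137, 135, 133, 132, 130, 123, 117, 112, 108, 105, 98, 95, 97, 102, 105, 98, 90, 81, 78]
side -1 now [37, 32, 28, 25, 23, 21, 20, 21, 21, 22, 22, 21, 21, 21, 21, 21, 21, 21, 21, 21, 21, 20, 20, 20, 20, 20, 20, 20, 21, 22]
side 0 now [88, 77, 67, 57, 48, 40, 34, 31, 28, 26, 25, 23, 22, 22, 23, 23, 21, 19, 18, 19, 20, 20, 19, 18, 19, 20, 20, 19, 18, 19]
side 1 now [144, 136, 127, 117, 106, 96, 87, 77, 65, 54, 43, 35, 27, 24, 23, 23, 22, 21, 20, 20, 21, 21, 22, 22, 21, 21, 21, 20, 20, 19]
side old [171, 171, 171, 172, 172, 172, 172, 172, 172, 172, 173, 173, 173, 172, 172, 172, 172, 172, 169, 162, 154, 143, 131, 122, 129, 137, 146, 155, 164, 159]
```

View pics/fin.png

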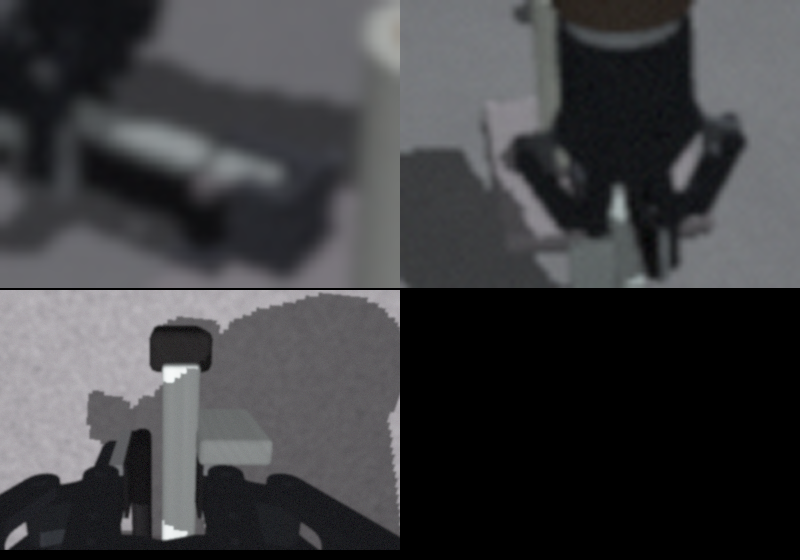

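The final picture shows three things:
- **Lever:** it lies parallel alongside the leg, wrist crop (138,480), with the 5 mm gap expected when closed. The pads read 26 mm at 50 N.
- **Mark:** in the scene crop, the dark line is at the mouth of the collar, (211,158).
- **Roll:** it stands on the spindle at the right edge.

Handing in.

```bash
python3 -c "
from bench import *
s=observe();print(s['clock'],s['width'],s['finger_force'],s['force']);print(job_done())"
```

```text
15.3 0.025648080237132935 50.01552578061819 [-1.98695028  6.68868579  5.1143021 ]
the job is handed in; nothing more can be done
None
```

I handed the job in at 15.3 s: the roll stands on the base over the spindle, the leg is held with its dark line within about 1 mm of the collar mouth by my measurements, and the lever is closed under a 50 N grip; no verdict came back.

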